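Load a check weight onto a shielded balance through its dust flap

ROBOT

A 7-joint arm with a two-finger parallel gripper is mounted at the origin on a cart in front of the work surface, level with it; the furniture and walls round the work are solid. World frame = base frame: x ahead of the robot, y to its left, z up, the work surface at z = 0. Lengths are in m, angles in rad, forces in N, time in s.
With the tool pointing down it reaches from about 0.4 to 0.85 m from the base axis. Payload 10.4 kg.
Tool frame: the origin (TCP) lies midway between the tips of the shut fingers; the grasp point (between the pads) lies 19 mm behind it; z points along the fingers, y is the line along which they close (so a half turn about z gives the same grasp; the last joint's range is limited). The gripper opens to 85 mm and grips with 20 to 120 N. Pads are 22 mm wide; open, the fingers measure 114 mm over their backs; the gripper's body (76 mm by 85 mm) begins 54 mm behind the grasp point. The pads swing forward as they close: fully open they stand 13 mm farther back than shut.
Start: joints at [1.246, 0.332, -0.065, 1.46, 0.022, 1.35, -0.088], TCP at [0.186, -0.597, 0.231] pointing down, gripper open.
Joint ranges: [-2.6, 2.6], [-0.5, 2.12], [-1.47, 1.34], [0.16, 2.42], [-1.27, 4.41], [0.06, 2.06], [-2.6, 2.6]. Speed limits (rad/s): [2.22, 2.22, 2.79, 2.79, 3.14, 3.14, 3.14].

INTERFACE

Orientations are given as a unit quaternion [x, y, z, w].
In Python, from workcell import monitor, eyes, manip gives the robot as it stands.
- The arm moves only by the tool send_rows, never from a script. Its arguments are lists of equal length, an entry for each row: "offset": the shift along the tool's x, y, z in mm, a list of three; "roll": the turn about the tool's z in rad. In form: {"offset": [[tx, ty, tz], ...], "roll": [roll, ...]}. A call has exactly 5 rows; each row is the pose to reach, as a shift and turn from the pose commanded when the call began, along the tool's axes at that moment; what a row does not reach only later rows make up. A row lasts 1/12 s, in which the tool goes at most 41.7 mm and 7.16 degrees, less where a joint would pass 70% of its speed; a pose out of reach is approached as far as the arm can. A call with a gripper value outside its range is refused whole. "jaw" is the opening, from 0 (shut) to 1 (fully open), set as the call begins (left out, the last holds). The fingers move at their own pace and stop on an object; "newtons" is the grip in N (left out, the last holds). Time passes only in rows, so rows that repeat a pose let the fingers close, or fill a call up. It gives the time, the measured TCP pose, the force and the opening at its end, in the units of the state.
- monitor.get_obs(): the state, without advancing time (a new reading comes with each control period).
- eyes.camera(name): name is "scene" or "top" or "wrist"; returns (picture, depth): 400x640x3 uint8, blue, green, red; 400x640 float32, m along the optical axis (not along the pixel's ray), 0 where there is no reading.
- eyes.camera_params(name): a dict with "fovy" (degrees; the focal length in pixels is half the picture's height over the tangent of half this angle, whatever the lens; pixels are square), "cx", "cy" (the principal point, pixels), "R" (3x3) and "t" (3): a world point X has camera coordinates R X + t. Camera axes: x right, y down, z forward; pixel columns grow to the right and rows downward; lengths in m; the calibration is good to about 2 mm. A picture is of the moment at which its call begins: read the wrist's pose just before it. camera_params takes no time and is no camera call; for the wrist camera it gives the pose at the moment of the call.
- manip.hand_in(): hands the job in, once; it reports no verdict.
The state is a dict: "clock": time; "joint_pos": joint angles; "joint_velocities": joint speeds; "tau": joint torques, N m; "position": TCP position; "ee_rot": TCP orientation; "ft_force": force on the tool from outside, world axes, zero at the start; "torque": the same for the moment, N m; "grip_width": opening from 0.0 (shut) to 1.0 (fully open).
Only numpy, scipy, OpenCV 4.12 (cv2) and the standard library are available. Lean on these libraries where they do the work, as an engineer would, in place of code of your own. Each camera call takes 0.05 s, during which the arm holds its last target. There are 200 camera calls.

TASK

Load the balance for its check: using the push stick, slide the largest of the three check weights on the infeed deck through the spring flap until it stands wholly on the round pan and the flap has swung shut behind it. Fingers mark these weights, so move all three with the stick only and never touch them with the gripper or arm; let none fall over, and keep the two smaller ones standing on the deck outside the flap. Finally stand the stick back on the bench, and leave everything else where it is.

Things in the scene. Friction and masses are not known exactly. Their poses are not given: they have to be found in the camera images.
- balance: The balance, fixed on the bench; place and heading vary. Origin: on the bench under the middle of the port's sill; z up; x is level and runs straight in through the port to the pan (out on the deck x is negative), y to the left when looking in. Deck outside (x -150 to 0), closed clear-plastic draught chamber inside (x 0 to 156); the port with the flap is the only way in.
- deck (a point): Centre of the infeed deck's top, 74 mm outside the port, balance axes: flat steel 24 mm above the bench, flush with sill and pan, x -73 to 74 mm and y -90 to 90 mm from here; along its two sides and outer end a rim 4 mm wide stands 3 mm proud. The base ends 5 mm beyond that.
- port (a point): Middle of the port's sill, at deck height (24 mm above the balance's origin), balance axes. The port is 64 mm wide (y -32 to 32), 8 mm thick, and 78 mm high under its header.
- pan (a point): Centre of the round pan (72 mm across, flush with deck and sill), 105 mm inside the port on the balance's x axis. Chamber inside: y -45 to 45, rear wall 45 mm behind this point.
- roof (a point): Centre of the top of the chamber's clear roof, 122 mm above the bench (screw heads 4 mm higher); the chamber measures 156 mm along x and 106 mm along y outside, so the gripper must stay above it or in front of the port.
- flap (a joint): The flap in the port: grey plate 58 mm wide, hung from a level pin 76 mm above the deck, 6 mm inside the port. 0 = shut; grows to 1.45 rad as its lower edge swings inwards; it cannot open outwards. A weak spring (0.015 N m shut, 0.03 wide open) and its weight close it. It rests on what stands under it: shuts only with the largest weight's centre 80 mm or more inside and the stick out.
- flap_edge (a point): Middle of the flap's lower edge, 74 mm below its pin along the plate; 2 mm above the deck when shut.
- push_stick: Push stick, loose, 160 g (varies), stands on the bench. Origin: underside, on the axis of its upright grip; x along the bar to the nose, z up. Steel foot x -28 to 28 mm, 36 wide, 12 high (centre of mass near x 10); aluminium bar from x -28 to 119, 14 wide, 20 high; white nylon nose, 20 high, flat sides 33 mm apart from x 119 to 133 and a V notch in front.
- stick_grip (a point): Where to take the stick: on the axis of its upright black grip, 80 mm above the underside. The grip is 28 mm along the stick and 24 mm across (take it across), its top 24 mm above this point; a collar 36 x 32 mm lies 28 to 34 mm below.
- stick_nose (a point): Bottom of the nose's V notch, 135 mm ahead of the grip's axis, 10 mm above the underside. The V (120 degrees) opens forwards; prong tips 7 mm ahead of this point and 25 mm apart. A round weight of radius r sits in it with its centre 1.155 r ahead of this point.
- weight_200: The largest of the three weights on the deck, brass-coloured: round, 31 mm across, 49 mm high with its knob (hull: straight sides, then tapering to the knob), 200 g. Origin: centre of its underside. Starts in one of three places on the deck: in the lane before the flap, or to either side further out.
- weight_100: Middle one of the three weights on the deck, brass-coloured: round, 24 mm across, 39 mm high, 100 g. Origin: centre of its underside.
- weight_50: Smallest of the three weights on the deck, grey: round, 20 mm across, 30 mm high, 50 g. Origin: centre of its underside.
- weight_500: Grey weight, 42 mm across, 66 mm high, standing on the bench (not the deck) beside the chamber. Leave it. Origin: centre of its underside.
- sample_tin_b: Blue sample tin, 59 mm across, 56 mm high, on the bench at the far side of the chamber. Leave it. Origin: centre of its underside.
- sample_tin_c: Red sample tin, 55 mm across, 50 mm high, on the bench at the near side of the chamber. Leave it. Origin: centre of its underside.
- electrical_tape: Black roll of tape lying flat on the bench at the far side of the deck, 59 mm across, 19 mm high. Leave it. Origin: centre of its underside.
- monitor: The monitor behind the work, never moves. Origin: on the bench under its stand. Its panel (558 mm wide, lower edge 90 mm and upper edge 440 mm above the bench, top leaning back) has its front about 30 mm nearer to the robot than the origin at the lower edge: keep the gripper's body clear of it.
- indicator: The indicator cabinet on the right, never moves. Origin: under its middle, on the bench. 301 mm deep, 357 mm wide, 320 mm high, knobs on its front, a signal column on top to 654 mm: pass over or in front of it when coming from the right.

How it is judged:
On the way:
1. the largest weight is in the port, holding the flap open (value of joint flap above 0.3 rad and x of weight_200 in the frame of port between 0 and 0.07 m), for 0.05 s.
At the end, for the whole second after the job is handed in: The largest of the three weights stands upright and at rest with its centre within 20 mm of the pan's centre, the flap is shut (under 0.06 rad), the 50 g and 100 g weights stand upright at rest on the infeed deck outside the port, and the push stick stands upright at rest on the bench (horizontal distance between weight_200 and pan below 0.02 m and z of weight_200 in the frame of port between -0.006 and 0.006 m and angle between each of weight_200, weight_50, weight_100, push_stick's own z axis and vertical below 0.1 rad and linear speed of each of weight_200, weight_50, weight_100, push_stick below 0.01 m/s and value of joint flap below 0.06 rad and z of weight_50 in the frame of port between -0.006 and 0.006 m and x of weight_50 in the frame of port between -0.15 and -0.01 m and y of weight_50 in the frame of port between -0.092 and 0.092 m and z of weight_100 in the frame of port between -0.006 and 0.006 m and x of weight_100 in the frame of port between -0.15 and -0.01 m and y of weight_100 in the frame of port between -0.092 and 0.092 m and height (world z) of push_stick below 0.006 m); the robot touches nothing.
It fails at once if the gripper or arm touches one of the three weights of the deck (contact force between any of the fingers, the arm and weight_50 above 0.3 N or contact force between any of the fingers, the arm and weight_100 above 0.3 N or contact force between any of the fingers, the arm and weight_200 above 0.3 N).
It fails at once if one of the three weights of the deck falls over (angle between any of weight_50, weight_100, weight_200's own z axis and vertical above 0.6 rad).
It fails at once if a smaller weight is pushed into the port (x of any of weight_50, weight_100 in the frame of port above 0.005 m).
It fails at once if a thing beside the balance is moved by more than 20 mm (distance of any of weight_500, sample_tin_b, sample_tin_c, electrical_tape from where it was at the start of the episode above 0.02 m).
It also fails if it takes over 67 s, if anything falls off the work surface, if the arm or the gripper's body presses on something with over 40 N, if the wrist force passes 120 N, or if a joint passes its speed limit or range.

## Working session

There is one attempt and no reset: what is moved stays moved. The work goes in short steps, Python scripts to look and compute and a tool call to move; the robot and the scene stay as the last step left them, time stands still between calls to the robot, and variables do not carry over. Pictures are saved under pics/ and viewed, on a budget of 10 in all, crops included, one or two more only if the job needs it, and the job is handed in when it is done.

Besides the shell and the picture viewer there is one more tool, called after "Request:" by a JSON object that holds its "op" and its "data". send_rows: Moves the arm, as the interface text tells. Its arguments: {"type":"object","properties":{"offset":{"type":"array"},"roll":{"type":"array"},"jaw":{"type":"number"},"newtons":{"type":"number"}},"required":["offset","roll"]}

```bash
ls; mkdir -p pics; cat > h.py <<'E'
import numpy as np, cv2
from workcell import monitor, eyes, manip
def K(p):
    f=200/np.tan(np.radians(p["fovy"])/2); return f,p["cx"],p["cy"]
def grab(n):
    p=eyes.camera_params(n); im,d=eyes.camera(n); return im,d,p
def plane(p,u,v,z):
    f,cx,cy=K(p); R=np.array(p["R"]);t=np.array(p["t"])
    d=R.T@np.array([(u-cx)/f,(v-cy)/f,1]); c=-R.T@t
    return c+d*(z-c[2])/d[2]
def dep(p,d,u,v):
    f,cx,cy=K(p);R=np.array(p["R"]);t=np.array(p["t"]);z=d[int(v),int(u)]
    return R.T@(np.array([(u-cx)/f*z,(v-cy)/f*z,z])-t)
def proj(p,X):
    f,cx,cy=K(p);c=np.array(p["R"])@np.array(X)+np.array(p["t"]);return f*c[0]/c[2]+cx,f*c[1]/c[2]+cy
def cloud(p,d):
    f,cx,cy=K(p);R=np.array(p["R"]);t=np.array(p["t"]);v,u=np.mgrid[:400,:640]
    P=np.stack([(u-cx)/f*d,(v-cy)/f*d,d],-1)-t
    return P@R
E
python3 - <<'E'
from h import *
for n in("scene","top"):
    im,d,p=grab(n);cv2.imwrite(f"pics/{n}0.png",im);np.savez(f"{n}0.npz",im=im,d=d,p=np.array(p,dtype=object));print(n,p)
print(monitor.get_obs())
E
```

```text
pics
scene {'fovy': 51.501543622330814, 'cx': 313.67410445072517, 'cy': 204.9464202728691, 'R': array([[-0.46735733, -0.88401155,  0.01003517],
       [-0.42595098,  0.2152151 , -0.87877655],
       [ 0.7746889 , -0.41497715, -0.47712794]]), 't': array([0.32397173, 0.31576319, 0.83175944])}
top {'fovy': 48.58431580659061, 'cx': 317.48570481101245, 'cy': 195.9802366435912, 'R': array([[ 0.00197069, -0.99999328, -0.00309029],
       [-0.98972048, -0.0015085 , -0.14300731],
       [ 0.14300169,  0.00334034, -0.98971681]]), 't': array([0.06956195, 0.56570442, 1.205458  ])}
{'clock': 0.1, 'joint_pos': array([ 1.24642741,  0.33284092, -0.06465183,  1.46088806,  0.02156908,
        1.34990611, -0.0884841 ]), 'joint_velocities': array([-0.00216377, -0.00128148,  0.0001395 , -0.00259517,  0.00020089,
        0.00064395, -0.00111121]), 'tau': array([ 1.76294801e-03, -6.26742196e+01,  4.92991763e-02, -3.92430747e+01,
        1.61593506e-02,  6.97704905e-03, -3.56645614e-06]), 'position': array([ 0.18562938, -0.59642721,  0.23056056]), 'ee_rot': array([ 9.88639539e-01,  1.50304381e-01, -1.24694857e-04, -6.62726034e-04]), 'ft_force': array([1.1658468 , 0.14523682, 0.56043029]), 'torque': array([0.01602677, 0.04117211, 0.02491679]), 'grip_width': 0.999441176117745}
```

View pics/scene0.png

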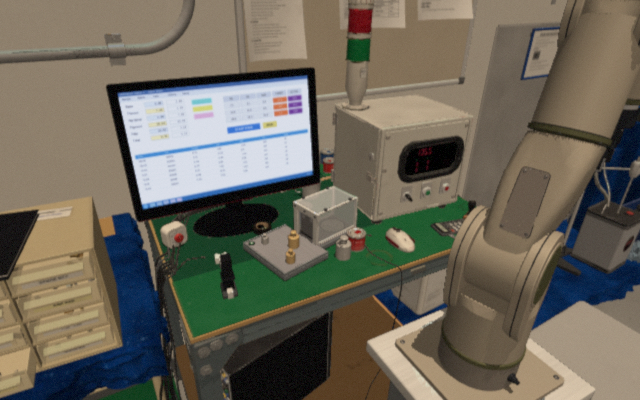

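View pics/top0.png

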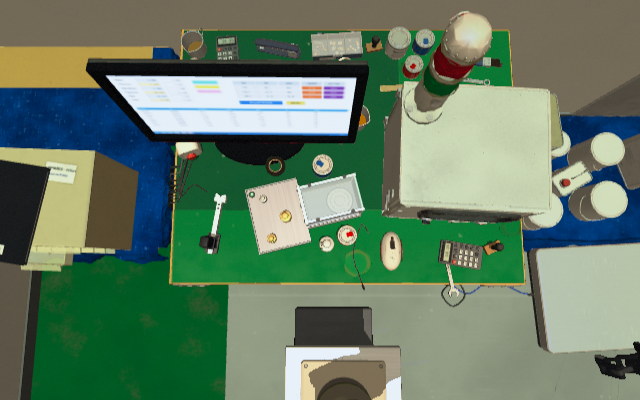

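Scene view: deck with weights in the middle, chamber to its right, stick at the left (scene ~(227,275)). Top view: deck about (246..311, 180..254), pan (340,202), biggest weight about (286,215), others (272,238) and (263,199); stick grip (208,241), nose (219,198). The port faces roughly −y.

```bash
cat > m1.py <<'E'
from h import *
im,d,p=grab("top")
P=cloud(p,d); x,y,z=P[...,0],P[...,1],P[...,2]
reg=(x>0.3)&(x<0.75)&(y>-0.15)&(y<0.5)&(d>0)
print("bench z",np.median(z[190:230,225:240]))
m=(reg&(z>0.018)&(z<0.034)).astype(np.uint8)
n,l,s,c=cv2.connectedComponentsWithStats(m)
for i in range(1,n):
    if s[i,4]>40:
        q=np.c_[x[l==i],y[l==i]].astype(np.float32);r=cv2.minAreaRect(q)
        print("24mm comp",s[i],np.round(r[0],4),np.round(r[1],4),r[2],np.median(z[l==i]))
for lo,hi,nm in((.032,.08,"above deck"),(.085,.14,"high")):
    m=(reg&(z>lo)&(z<hi)).astype(np.uint8)
    n,l,s,c=cv2.connectedComponentsWithStats(m)
    for i in range(1,n):
        if s[i,4]>3: print(nm,s[i],np.round([np.median(x[l==i]),np.median(y[l==i]),z[l==i].max()],4))
cv2.imwrite("pics/crop1.png",cv2.resize(im[150:270,190:370],None,fx=4.4,fy=4.4,interpolation=cv2.INTER_CUBIC))
E
python3 m1.py
```

```text
bench z 0.002820439228158809
24mm comp [218 142  42  19 132] [0.7095 0.3002] [0.1265 0.0347] 70.30765533447266 0.019317068241495823
24mm comp [264 148  22  27 197] [0.6709 0.1936] [0.0761 0.0605] 5.339810848236084 0.019725674237628343
24mm comp [ 245  177  117   77 3389] [0.5326 0.1088] [0.1891 0.3071] 13.985430717468262 0.024993727755276373
24mm comp [211 193  15  43 229] [0.5158 0.3529] [0.0322 0.1201] 86.91770935058594 0.021272816393863875
24mm comp [380 231  17  37 341] [ 0.4187 -0.1274] [0.1006 0.044 ] 0.04935586825013161 0.025672258901384578
above deck [381 129  18  88 211] [ 0.6112 -0.1152  0.0799]
above deck [175 142  26  17 326] [0.6977 0.4377 0.0707]
above deck [312 154  22  22 350] [0.6538 0.058  0.0611]
above deck [260 195   7   7  44] [0.5583 0.223  0.0582]
above deck [280 210  12  12 109] [0.5074 0.1587 0.08  ]
above deck [306 211  57  15  94] [0.5027 0.0265 0.0792]
above deck [337 225  20  20 305] [ 0.4583 -0.0109  0.0577]
above deck [202 235  14  14  74] [0.4352 0.3584 0.0791]
above deck [267 234  10   9  67] [0.447  0.1968 0.0656]
above deck [385 235  12  19 138] [ 0.429  -0.1361  0.0485]
above deck [319 236  15  15 183] [0.4332 0.0469 0.0696]
high [384 123   6  86 217] [ 0.6488 -0.1148  0.1399]
high [ 156  130  200   14 2163] [0.7142 0.2382 0.14  ]
high [ 296  172   69   53 2334] [0.5484 0.0375 0.1328]
high [387 205   4   3   7] [ 0.5291 -0.1177  0.1392]
high [384 209  19   6  44] [ 0.5098 -0.1236  0.1363]
high [199 236  12  11 110] [0.4362 0.3667 0.1092]
```

View pics/crop1.png

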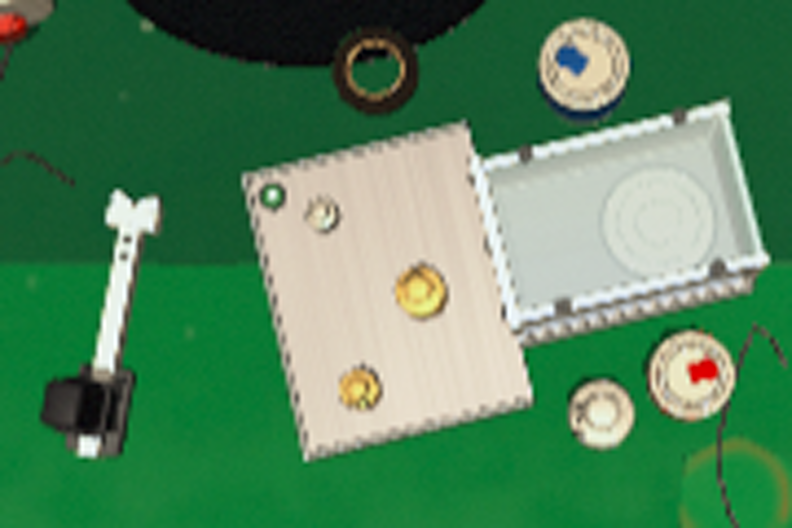

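The largest weight stands in the lane at crop (420,290); 100 g is at (360,388), 50 g at (322,213), and the pan at (659,222). The stick's nose is at (133,205) and its grip around (90,405).

```bash
cat > m2.py <<'E'
from h import *
D=np.load("top0.npz",allow_pickle=True);im=D["im"];d=D["d"];p=D["p"].item()
c=lambda u,v:(190+u/4.4-.4,150+v/4.4-.4)
co=[plane(p,*c(*q),0.027)[:2] for q in((243,173),(467,122),(531,403),(307,461))]
print("corners",np.round(co,4))
for a,b in((0,1),(1,2),(2,3),(3,0)): e=co[b]-co[a];print(np.hypot(*e),np.degrees(np.arctan2(e[1],e[0])))
print("pan",plane(p,*c(659,222),.024))
hsv=cv2.cvtColor(im,cv2.COLOR_BGR2HSV)
# weights: brass mask on deck
m=cv2.inRange(hsv,(15,110,60),(35,255,255));m[:, :255]=0;m[:,300:]=0;m[:200]=0;m[250:]=0
n,l,s,ce=cv2.connectedComponentsWithStats(m)
for i in range(1,n):
    if s[i,4]>20: print(s[i],ce[i],plane(p,*ce[i],.024+.02))
print("w50",plane(p,*c(322,214),.024+.015))
for q in((120,190),(160,205),(133,205),(125,230),(100,360),(78,404)): print(q,plane(p,*c(*q),.02 if q[0]!=78 else .10))
# stick in scene view: white nose, grip black
S=np.load("scene0.npz",allow_pickle=True);ps=S["p"].item()
print("scene px of grip top/nose:",proj(ps,[.436,.362,.104]),proj(ps,[.56,.345,.02]))
cv2.imwrite("pics/sc.png",cv2.resize(S["im"][220:310,195:370],None,fx=4.5,fy=4.5,interpolation=cv2.INTER_CUBIC))
E
python3 m2.py
```

```text
corners [[0.5876 0.2778]
 [0.6214 0.1329]
 [0.4395 0.0905]
 [0.4026 0.2325]]
0.1487969817384143 -76.86846870868254
0.18677240822245672 -166.8760589316599
0.1466965915303896 104.57049461820569
0.19046807246436145 13.76984805672249
pan [0.55638179 0.00828407 0.024     ]
[280 211  11  11  95] [285.15789474 215.87368421] [0.50894638 0.16054749 0.044     ]
[267 234   9   9  59] [271.27118644 237.77966102] [0.44800785 0.19824271 0.044     ]
w50 [0.55918446 0.22456247 0.039     ]
(120, 190) [0.57740116 0.35887713 0.02      ]
(160, 205) [0.56757426 0.33250545 0.02      ]
(133, 205) [0.56754745 0.35007642 0.02      ]
(125, 230) [0.55114394 0.35472384 0.02      ]
(100, 360) [0.46682732 0.36793579 0.02      ]
(78, 404) [0.43536473 0.36096457 0.1       ]
scene px of grip top/nose: (np.float64(228.68377325297917), np.float64(254.78822375366286)) (np.float64(223.3130850058997), np.float64(254.83570873727317))
```

View pics/sc.png

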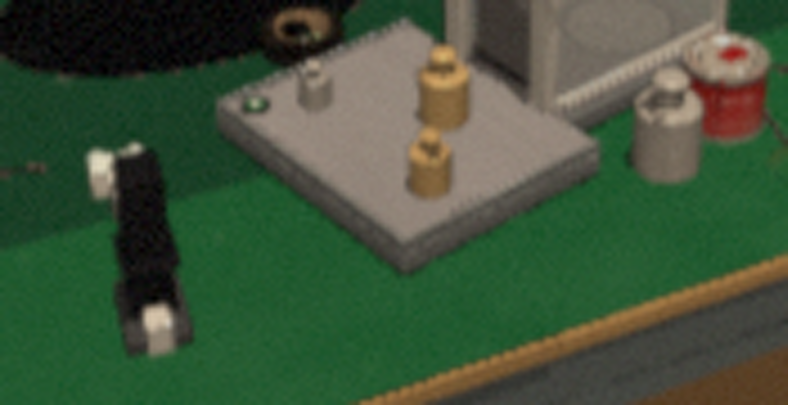

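```bash
cat >> h.py <<'E'
def plan(start,targets):
    """start/targets: x,y,z,yaw (yaw of tool x, tool pointing down); prints full tool-axis shift (mm) and roll of each call"""
    s=np.array(start,float)
    for t in targets:
        t=np.array(t,float);c,n=np.cos(s[3]),np.sin(s[3]);e=1000*(t-s)
        print("off [%.1f, %.1f, %.1f] roll %.3f"%(c*e[0]+n*e[1],n*e[0]-c*e[1],-e[2],-(t[3]-s[3])));s=t
def pose():
    o=monitor.get_obs();q=o["ee_rot"];from scipy.spatial.transform import Rotation as R
    M=R.from_quat(q).as_matrix();return np.r_[o["position"],np.arctan2(M[1,0],M[0,0])],M[:,2],o
E
python3 - <<'E'
from h import *
plan((.1856,-.5964,.2306,.302),[(.28,-.45,.231,.8),(.37,-.28,.231,1.25),(.40,-.10,.231,1.75),(.42,.08,.24,2.25),(.43,.23,.25,2.7),(.43,.33,.26,2.99)])
E
```

```text
off [133.7, -111.7, -0.4] roll -0.498
off [184.7, -53.9, -0.0] roll -0.450
off [180.3, -28.3, -0.0] roll -0.500
off [173.6, 51.8, -9.0] roll -0.500
off [110.4, 102.0, -10.0] roll -0.450
off [42.7, 90.4, -10.0] roll -0.290
```

Request:
{"op": "send_rows", "data": {"offset": [[27,-22,0],[54,-45,0],[80,-67,0],[107,-89,0],[134,-112,0]], "roll": [-0.1,-0.2,-0.3,-0.4,-0.5]}}

```text
clock: 0.57
position: [0.281, -0.4485, 0.2311]
ee_rot: [0.92, 0.392, -0.0, -0.0]
ft_force: [0.4, 0.3, -0.1]
grip_width: 1.003
```

Request:
{"op": "send_rows", "data": {"offset": [[37,-11,0],[74,-22,0],[111,-32,0],[148,-43,0],[185,-54,0]], "roll": [-0.09,-0.18,-0.27,-0.36,-0.45]}}

```text
clock: 0.98
position: [0.3707, -0.2777, 0.2313]
ee_rot: [0.809, 0.588, -0.0, 0.0]
ft_force: [1.8, -0.5, 0.3]
grip_width: 1.001
```

Request:
{"op": "send_rows", "data": {"offset": [[36,-6,0],[72,-11,0],[108,-17,0],[144,-23,0],[180,-28,0]], "roll": [-0.1,-0.2,-0.3,-0.4,-0.5]}}

```text
clock: 1.4
position: [0.3998, -0.098, 0.2312]
ee_rot: [0.638, 0.77, -0.0, 0.0]
ft_force: [1.5, -0.2, -0.7]
grip_width: 1.002
```

Request:
{"op": "send_rows", "data": {"offset": [[35,10,-2],[70,21,-4],[105,31,-6],[140,41,-8],[174,52,-9]], "roll": [-0.1,-0.2,-0.3,-0.4,-0.5]}}

```text
clock: 1.82
position: [0.4196, 0.0826, 0.2406]
ee_rot: [0.428, 0.904, -0.0, 0.0]
ft_force: [1.0, 0.7, -1.8]
grip_width: 1.0
```

Request:
{"op": "send_rows", "data": {"offset": [[22,20,-2],[44,41,-4],[66,61,-6],[88,82,-8],[110,102,-10]], "roll": [-0.09,-0.18,-0.27,-0.36,-0.45]}}

```text
clock: 2.23
position: [0.4299, 0.2317, 0.2505]
ee_rot: [0.216, 0.976, -0.0, 0.0]
ft_force: [0.9, -0.1, -0.0]
grip_width: 1.001
```

Request:
{"op": "send_rows", "data": {"offset": [[11,22,-3],[22,45,-6],[33,68,-8],[43,90,-10],[43,90,-10]], "roll": [-0.1,-0.2,-0.29,-0.29,-0.29]}}

```text
clock: 2.65
position: [0.4277, 0.3346, 0.2603]
ee_rot: [0.072, 0.997, 0.001, -0.001]
ft_force: [-0.6, 0.9, 0.2]
grip_width: 1.001
```

```bash
python3 - <<'E'
from h import *
P,zt,o=pose();print(np.round(P,4),np.round(zt,3),np.round(o["joint_pos"],2),o["clock"])
im,d,p=grab("wrist");cv2.imwrite("pics/w1.png",im);np.savez("w1.npz",im=im,d=d,p=np.array(p,dtype=object))
E
```

```text
[0.4277 0.3346 0.2603 2.9972] [-0.001  0.003 -1.   ] [ 0.16  0.29 -1.07  1.59  0.26  1.41  0.49] 2.65
```

View pics/w1.png

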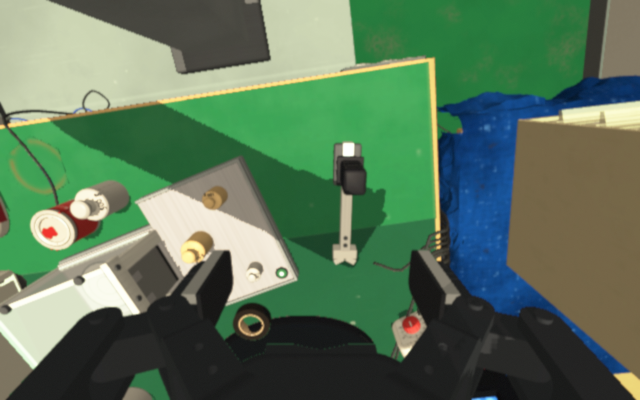

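The wrist view shows the stick from the tail at (348,150), past the black grip top (353,178), down the bar to the white nose (344,255). The deck and its weights are at the left, and nothing has been disturbed.

```bash
cat > m3.py <<'E'
from h import *
def run(D):
    im=D["im"];d=D["d"];p=D["p"].item()
    P=cloud(p,d);x,y,z=P[...,0],P[...,1],P[...,2]
    reg=(x>.38)&(x<.62)&(y>.3)&(y<.42)&(d>0)&(d<.9)
    g=reg&(z>.085)&(z<.125)&(x<.48)
    hs=cv2.cvtColor(im,cv2.COLOR_BGR2HSV)
    v,u=np.nonzero(g);print("grip top px",u.mean(),v.mean(),"pts",len(u),"xyz",np.round([np.ptp(x[g]),np.ptp(y[g]),np.percentile(z[g],5),np.percentile(z[g],95)],4))
    gt=g&(z>np.percentile(z[g],60)-.006);v,u=np.nonzero(gt)
    c=P[gt];print("grip top centre (depth)",np.round((c.min(0)+c.max(0))/2,4), np.median(c,0))
    b=reg&(hs[...,1]<70)&(hs[...,2]>60)&(z>.008)&(z<.035)
    v,u=np.nonzero(b);Q=np.array([plane(p,a,e,.02) for a,e in zip(u,v)])[:,:2]
    bar=(Q[:,0]>.47)&(Q[:,0]<.545)
    vx,vy,x0,y0=cv2.fitLine(Q[bar].astype(np.float32),cv2.DIST_HUBER,0,.01,.01).ravel()
    if vx<0:vx,vy=-vx,-vy
    a=np.arctan2(vy,vx);print("bar heading",a,np.degrees(a),"through",x0,y0,"z",np.median(z[b]))
    r=(Q-[x0,y0])@np.array([[vx,-vy],[vy,vx]]);s0=r[:,0]
    print("along range: tail..tip",Q[s0.argmin()],Q[s0.argmax()],np.ptp(s0))
    e=s0.max();o=np.array([x0,y0])+(e-.142)*np.array([vx,vy]);print("grip axis from nose tips",o, "from tail",np.array([x0,y0])+(s0.min()+.028)*np.array([vx,vy]))
for f in("w1.npz","top0.npz"):print(f);run(np.load(f,allow_pickle=True))
# two-view triangulation of grip top centre
E
python3 m3.py
```

```text
w1.npz
grip top px 354.2063492063492 180.4848484848485 pts 693 xyz [0.0294 0.0258 0.09   0.1055]
grip top centre (depth) [0.4346 0.3685 0.1024] [0.4338533  0.36862827 0.10422885]
bar heading -0.14861274 -8.514882 through 0.5078295 0.35717067 z 0.02017022449683735
along range: tail..tip [0.40481518 0.37774668] [0.59408556 0.41522929] 0.18163422803642698
grip axis from nose tips [0.44325795 0.3668381 ] from tail [0.43175196 0.36856074]
top0.npzm3.py:8: RuntimeWarning: Mean of empty slice.
  v,u=np.nonzero(g);print("grip top px",u.mean(),v.mean(),"pts",len(u),"xyz",np.round([np.ptp(x[g]),np.ptp(y[g]),np.percentile(z[g],5),np.percentile(z[g],95)],4))
  ret = ret.dtype.type(ret / rcount)
Traceback (most recent call last):
  File "m3.py", line 20, in <module>
    for f in("w1.npz","top0.npz"):print(f);run(np.load(f,allow_pickle=True))
                                           ~~~^^^^^^^^^^^^^^^^^^^^^^^^^^^^^^
  File "m3.py", line 8, in run
    v,u=np.nonzero(g);print("grip top px",u.mean(),v.mean(),"pts",len(u),"xyz",np.round([np.ptp(x[g]),np.ptp(y[g]),np.percentile(z[g],5),np.percentile(z[g],95)],4))
                                                                                         ~~~~~~^^^^^^
ValueError: zero-size array to reduction operation maximum which has no identity
```

```bash
python3 - <<'E'
from h import *
plan((.4277,.3346,.2603,2.997),[(.4335,.3685,.15,2.993),(.4335,.3685,.061,2.993)])
E
```

```text
off [-0.9, 34.4, 110.3] roll 0.004
off [0.0, 0.0, 89.0] roll -0.000
```

Request:
{"op": "send_rows", "data": {"offset": [[0,15,25],[0,34,50],[-1,34,80],[-1,34,110],[-1,34,110]], "roll": [0,0,0,0,0]}}

```text
clock: 3.12
position: [0.4339, 0.3603, 0.1448]
ee_rot: [0.075, 0.997, -0.003, -0.003]
ft_force: [0.3, -0.3, -0.4]
grip_width: 0.999
```

Request:
{"op": "send_rows", "data": {"offset": [[0,0,25],[0,0,50],[0,0,75],[0,0,88],[0,0,88]], "roll": [0,0,0,0,0]}}

```text
clock: 3.53
position: [0.4352, 0.3619, 0.0609]
ee_rot: [0.075, 0.997, -0.001, -0.001]
ft_force: [-0.4, -0.6, 0.4]
grip_width: 1.001
```

Request:
{"op": "send_rows", "data": {"offset": [[0,0,0],[0,0,0],[0,0,0],[0,0,0],[0,0,0]], "roll": [0,0,0,0,0], "jaw": 0, "newtons": 60}}

```text
clock: 3.95
position: [0.4359, 0.364, 0.0632]
ee_rot: [0.075, 0.997, 0.0, 0.001]
ft_force: [-0.2, 0.7, 1.3]
grip_width: 0.299
```

Request:
{"op": "send_rows", "data": {"offset": [[0,0,0],[0,0,0],[0,0,0],[0,0,0],[0,0,0]], "roll": [0,0,0,0,0]}}

```text
clock: 4.37
position: [0.4355, 0.3635, 0.0624]
ee_rot: [0.075, 0.997, -0.0, 0.0]
ft_force: [-2.1, -1.5, 3.4]
grip_width: 0.27
```

```bash
python3 - <<'E'
from h import *
plan((.4355,.3635,.0624,2.991),[(.4355,.3635,.165,2.991),(.445,.347,.165,2.43),(.456,.3305,.165,1.873)])
E
```

```text
off [0.0, 0.0, -102.6] roll -0.000
off [-11.9, -14.9, -0.0] roll 0.561
off [-19.1, -5.3, -0.0] roll 0.557
```

Request:
{"op": "send_rows", "data": {"offset": [[0,0,-15],[0,0,-40],[0,0,-70],[0,0,-103],[0,0,-103]], "roll": [0,0,0,0,0]}}

```text
clock: 4.78
position: [0.4368, 0.3663, 0.1722]
ee_rot: [0.075, 0.997, 0.003, 0.003]
ft_force: [0.7, 1.7, -0.1]
grip_width: 0.27
```

Request:
{"op": "send_rows", "data": {"offset": [[-2,-3,0],[-5,-6,0],[-7,-9,0],[-10,-12,0],[-12,-15,0]], "roll": [0.11,0.22,0.33,0.45,0.56]}}

```text
clock: 5.2
position: [0.4451, 0.3468, 0.1657]
ee_rot: [0.35, 0.937, 0.0, -0.0]
ft_force: [0.4, -0.3, -2.1]
grip_width: 0.271
```

Request:
{"op": "send_rows", "data": {"offset": [[-4,-1,0],[-8,-2,0],[-12,-3,0],[-16,-4,0],[-19,-5,0]], "roll": [0.11,0.22,0.33,0.45,0.56]}}

```text
clock: 5.62
position: [0.4563, 0.3306, 0.1657]
ee_rot: [0.595, 0.803, 0.0, -0.0]
ft_force: [0.3, -0.7, -1.7]
grip_width: 0.272
```

Request:
{"op": "send_rows", "data": {"offset": [[0,0,0],[0,0,0],[0,0,0],[0,0,0],[0,0,0]], "roll": [0,0,0,0,0]}}

```text
clock: 6.03
position: [0.4561, 0.331, 0.1653]
ee_rot: [0.592, 0.806, 0.0, -0.0]
ft_force: [0.1, 0.0, -2.0]
grip_width: 0.273
```

```bash
python3 - <<'E'
from h import *
P,zt,o=pose();print(np.round(P,4),np.round(zt,3),np.round(o["joint_pos"],2),o["clock"],o["ft_force"])
for n in("wrist","top"):
  im,d,p=grab(n);cv2.imwrite(f"pics/{n}2.png",im);np.savez(f"{n}2.npz",im=im,d=d,p=np.array(p,dtype=object))
  if n=="wrist": w=im
a=w; b=cv2.resize(im[150:270,190:370],(640,427),interpolation=cv2.INTER_CUBIC)
cv2.imwrite("pics/both2.png",np.vstack([a[100:],b])[:600] if 0 else np.hstack([cv2.resize(a,(400,250)),cv2.resize(b,(400,250))]))
E
```

```text
[0.4561 0.331  0.1653 1.8738] [-0.  0. -1.] [-0.04  0.35 -0.81  1.68  0.27  1.23 -0.6 ] 6.0333 [ 0.08338341  0.04996806 -1.95422868]
```

View pics/wrist2.png

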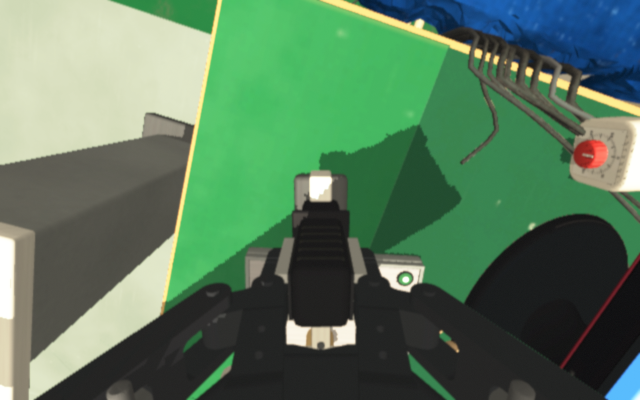

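The wrist view has the stick held straight (tail at (320,185)) but the nose is hidden behind the gripper, so I use the top view for that.

```bash
python3 - <<'E'
from h import *
D=np.load("top2.npz",allow_pickle=True);im=D["im"]
cv2.imwrite("pics/top2c.png",cv2.resize(im[140:290,190:370],None,fx=4.4,fy=4,interpolation=cv2.INTER_CUBIC))
p=D["p"].item()
print("pred nose px",proj(p,[.4561+.135*.297,.331-.135*.955,.123]), "TCP",proj(p,[.4561,.331,.1653]))
E
```

```text
pred nose px (np.float64(266.89280928940263), np.float64(217.7322444561194)) TCP (np.float64(213.10474358467826), np.float64(232.02885163592455))
```

View pics/top2c.png

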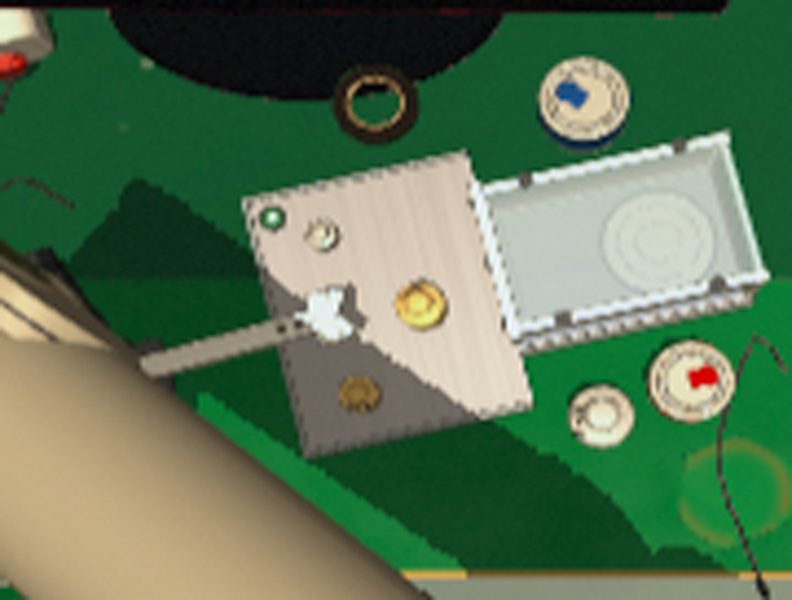

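The nose notch is at crop (347,312), about 1.5 px further ahead than predicted. The largest weight is at (420,304), so the stick is aligned with it.

```bash
python3 - <<'E'
from h import *
D=np.load("top2.npz",allow_pickle=True);p=D["p"].item();im=D["im"];d=D["d"]
c=lambda u,v:(190+u/4.4-.4,140+v/4-.4)
n=plane(p,*c(347,312),.123);b=plane(p,*c(150,367),.123);b2=plane(p,*c(285,330),.123)
print(n,b,"heading",np.arctan2(*(n-b)[1::-1]),np.arctan2(*(b2-b)[1::-1]),"dist from TCP",np.hypot(*(n[:2]-[.4561,.331])))
w=plane(p,*c(420,304),.024+.022);pan=plane(p,*c(659,240),.024);print("W",w,"pan",pan)
u=np.array([.2419,-.9703]);print("dir W->pan",np.arctan2(pan[1]-w[1],pan[0]-w[0]))
a=np.array([np.cos(-1.27),np.sin(-1.27)]);print("lateral offset of W from nose line",np.cross(a,w[:2]-n[:2]),"gap",a@(w[:2]-n[:2])-.0179)
E
```

```text
[0.49654781 0.19798402 0.123     ] [0.46053102 0.31364778 0.123     ] heading -1.2689209839889877 -1.274149965406742 dist from TCP 0.13902976416812715
W [0.50951294 0.16069162 0.046     ] pan [0.55768754 0.00827742 0.024     ]
dir W->pan -1.2646561594234678
lateral offset of W from nose line 0.0013339754659572583 gap 0.021559325152145904<stdin>:8: DeprecationWarning: Arrays of 2-dimensional vectors are deprecated. Use arrays of 3-dimensional vectors instead. (deprecated in NumPy 2.0)
```

Request:
{"op": "send_rows", "data": {"offset": [[0,1,15],[0,1,35],[0,1,55],[0,1,72],[0,1,72]], "roll": [0,0,0,0,0]}}

```text
clock: 6.55
position: [0.456, 0.3299, 0.0903]
ee_rot: [0.593, 0.805, -0.002, -0.001]
ft_force: [-1.8, -0.6, -2.7]
grip_width: 0.267
```

Request:
{"op": "send_rows", "data": {"offset": [[-3,0,0],[-7,0,0],[-12,0,0],[-15,0,0],[-18,0,0]], "roll": [0,0,0,0,0]}}

```text
clock: 6.97
position: [0.4632, 0.3133, 0.094]
ee_rot: [0.593, 0.805, 0.0, 0.0]
ft_force: [-0.3, 0.4, -1.7]
grip_width: 0.273
```

Request:
{"op": "send_rows", "data": {"offset": [[-3,0,0],[-7,0,0],[-12,0,0],[-17,0,0],[-22,0,0]], "roll": [0,0,0,0,0]}}

```text
clock: 7.38
position: [0.4692, 0.2926, 0.0934]
ee_rot: [0.593, 0.805, 0.0, -0.0]
ft_force: [-0.3, 1.0, -1.7]
grip_width: 0.273
```

```bash
python3 - <<'E'
from h import *
P,zt,o=pose();print(np.round(P,4),o["clock"],o["ft_force"])
im,d,p=grab("top");np.savez("top3.npz",im=im,d=d,p=np.array(p,dtype=object))
s=grab("scene")[0]
a=cv2.resize(im[150:270,190:370],(720,300),interpolation=cv2.INTER_CUBIC)
b=cv2.resize(s[220:295,190:370],(720,300),interpolation=cv2.INTER_CUBIC)
cv2.imwrite("pics/p3.png",np.vstack([a,b]))
E
```

```text
[0.4692 0.2926 0.0934 1.8719] 7.3833 [-0.31198309  1.01534091 -1.67455837]
```

View pics/p3.png

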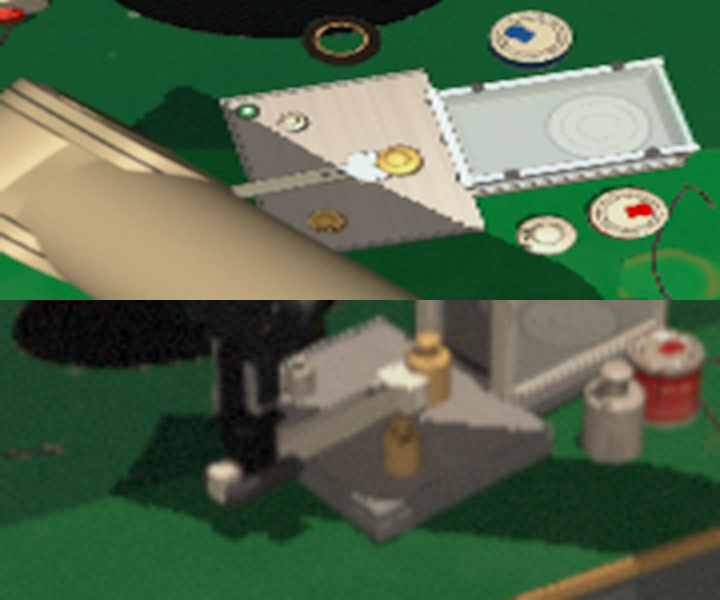

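The weight sits seated in the notch and upright, with the nose at top crop (362,167). The smaller weights are untouched.

Request:
{"op": "send_rows", "data": {"offset": [[-5,0,0],[-11,0,0],[-17,0,0],[-23,0,0],[-29,0,0]], "roll": [0,0,0,0,0]}}

```text
clock: 7.9
position: [0.4779, 0.2645, 0.0933]
ee_rot: [0.593, 0.805, -0.0, 0.0]
ft_force: [-0.4, 1.5, -0.5]
grip_width: 0.269
```

Request:
{"op": "send_rows", "data": {"offset": [[-6,0,0],[-12,0,0],[-18,0,0],[-24,0,0],[-29,0,0]], "roll": [0,0,0,0,0]}}

```text
clock: 8.32
position: [0.4864, 0.2369, 0.0933]
ee_rot: [0.593, 0.805, 0.0, -0.0]
ft_force: [-0.3, 1.6, -1.6]
grip_width: 0.276
```

Request:
{"op": "send_rows", "data": {"offset": [[-6,0,0],[-12,0,0],[-18,0,0],[-24,0,0],[-29,0,0]], "roll": [0,0,0,0,0]}}

```text
clock: 8.73
position: [0.4951, 0.209, 0.0932]
ee_rot: [0.593, 0.805, -0.0, 0.0]
ft_force: [-0.6, 1.3, -1.5]
grip_width: 0.274
```

```bash
python3 - <<'E'
from h import *
P,zt,o=pose();print(np.round(P,4),o["clock"],o["ft_force"])
im,d,p=grab("top");np.savez("top4.npz",im=im,d=d,p=np.array(p,dtype=object))
s=grab("scene")[0]
a=cv2.resize(im[150:270,190:370],(720,300),interpolation=cv2.INTER_CUBIC)
b=cv2.resize(s[190:265,220:400],(720,300),interpolation=cv2.INTER_CUBIC)
cv2.imwrite("pics/p4.png",np.vstack([a,b]))
u=np.array([.2964,-.9551]);print("remaining",u@(np.array([.5108,.1574])-P[:2]), "lat",u[0]*(.1574-P[1])-u[1]*(.5108-P[0]))
E
```

```text
[0.4951 0.209  0.0932 1.8715] 8.7333 [-0.62920737  1.27885952 -1.46342368]
remaining 0.05393921170985861 lat -0.00029165569054826444
```

View pics/p4.png

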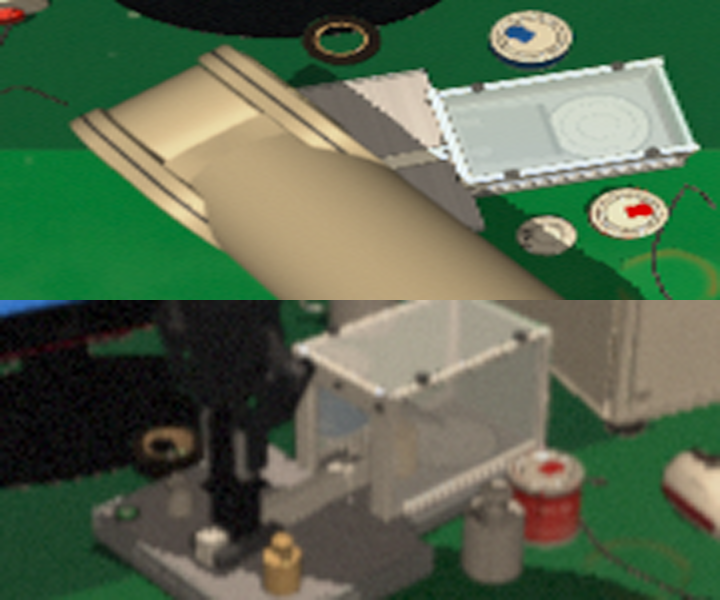

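The flap is open, with the weight inside and upright (top crop ~(450,155) to the flap panel near (520,125)). The smaller weights still stand, so I push the rest of the way.

Request:
{"op": "send_rows", "data": {"offset": [[-6,0,0],[-12,0,0],[-18,0,0],[-24,0,0],[-29,0,0]], "roll": [0,0,0,0,0]}}

```text
clock: 9.25
position: [0.5037, 0.1812, 0.0933]
ee_rot: [0.593, 0.805, -0.0, 0.0]
ft_force: [-1.0, 1.7, -2.3]
grip_width: 0.272
```

Request:
{"op": "send_rows", "data": {"offset": [[-6,0,0],[-12,0,0],[-18,0,0],[-22,0,0],[-25,0,0]], "roll": [0,0,0,0,0]}}

```text
clock: 9.67
position: [0.511, 0.1574, 0.0932]
ee_rot: [0.593, 0.805, -0.0, 0.0]
ft_force: [-0.3, 1.2, -3.7]
grip_width: 0.275
```

```bash
python3 - <<'E'
from h import *
P,zt,o=pose();print(np.round(P,4),o["clock"],o["ft_force"])
im,d,p=grab("top");np.savez("top5.npz",im=im,d=d,p=np.array(p,dtype=object))
s=grab("scene")[0]
a=cv2.resize(im[160:230,280:370],(720,300),interpolation=cv2.INTER_CUBIC)
b=cv2.resize(s[190:265,220:400],(720,300),interpolation=cv2.INTER_CUBIC)
cv2.imwrite("pics/p5.png",np.vstack([a,b]))
u=np.array([.2964,-.9551]);print("remaining",u@(np.array([.5108,.1574])-P[:2]))
E
```

```text
[0.511  0.1574 0.0932 1.8711] 9.6667 [-0.32847893  1.24341458 -3.72514903]
remaining -3.572960025601943e-05
```

View pics/p5.png

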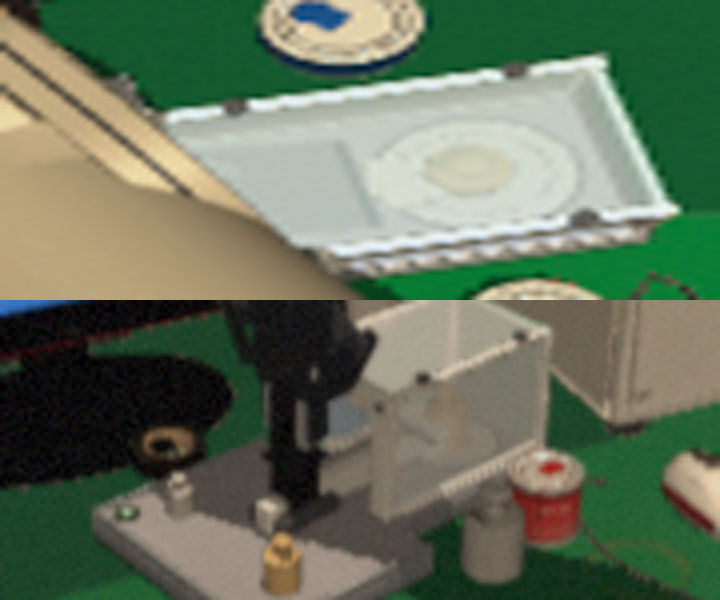

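The weight stands upright on the pan at top crop (470,168), against a pan centre of (478,172), about 2 mm off. The small weights stand on the deck, so I withdraw the stick straight back.

Request:
{"op": "send_rows", "data": {"offset": [[4,0,0],[10,0,0],[17,0,0],[25,0,0],[33,0,0]], "roll": [0,0,0,0,0]}}

```text
clock: 10.18
position: [0.5006, 0.1911, 0.0934]
ee_rot: [0.593, 0.805, 0.0, -0.0]
ft_force: [0.0, -0.2, -2.8]
grip_width: 0.272
```

Request:
{"op": "send_rows", "data": {"offset": [[8,0,0],[17,0,0],[26,0,0],[35,0,0],[44,0,0]], "roll": [0,0,0,0,0]}}

```text
clock: 10.6
position: [0.4877, 0.2329, 0.0933]
ee_rot: [0.593, 0.805, 0.0, 0.0]
ft_force: [0.4, 0.4, -2.6]
grip_width: 0.274
```

Request:
{"op": "send_rows", "data": {"offset": [[10,0,0],[20,0,0],[30,0,0],[40,0,0],[50,0,0]], "roll": [0,0,0,0,0]}}

```text
clock: 11.02
position: [0.4729, 0.2805, 0.0933]
ee_rot: [0.593, 0.805, -0.0, 0.0]
ft_force: [0.4, 0.2, -2.3]
grip_width: 0.274
```

Request:
{"op": "send_rows", "data": {"offset": [[10,0,0],[20,0,0],[30,0,0],[40,0,0],[55,0,0]], "roll": [0,0,0,0,0]}}

```text
clock: 11.43
position: [0.4571, 0.3321, 0.0932]
ee_rot: [0.594, 0.805, -0.0, 0.0]
ft_force: [-0.2, -0.2, -2.6]
grip_width: 0.272
```

Request:
{"op": "send_rows", "data": {"offset": [[0,0,-15],[0,0,-35],[0,0,-55],[0,0,-72],[0,0,-72]], "roll": [0,0,0,0,0]}}

```text
clock: 11.85
position: [0.4579, 0.3339, 0.1687]
ee_rot: [0.593, 0.805, 0.002, 0.001]
ft_force: [0.1, 0.2, -2.0]
grip_width: 0.272
```

```bash
python3 - <<'E'
from h import *
P,zt,o=pose();print(np.round(P,4),o["clock"],o["ft_force"])
im,d,p=grab("top")
s=grab("scene")[0]
a=cv2.resize(im[150:270,190:370],(720,300),interpolation=cv2.INTER_CUBIC)
b=cv2.resize(s[190:265,220:400],(720,300),interpolation=cv2.INTER_CUBIC)
cv2.imwrite("pics/p6.png",np.vstack([a,b]))
plan(P,[(.445,.347,.165,2.43),(.4355,.3635,.165,2.991),(.4355,.3635,.064,2.991)])
E
```

```text
[0.4579 0.3339 0.1687 1.872 ] 11.85 [ 0.08103947  0.19690959 -1.9749269 ]
off [16.4, -8.4, 3.7] roll -0.558
off [18.0, 6.3, -0.0] roll -0.561
off [0.0, 0.0, 101.0] roll -0.000
```

View pics/p6.png

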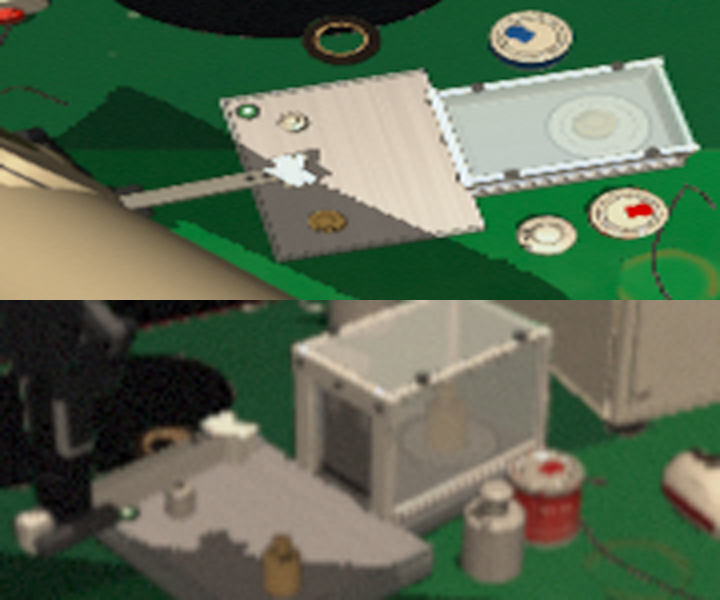

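The weight stands in the middle of the pan (top crop (595,124)) and the flap plate hangs shut in the port (lower crop ~(345,430)). Both small weights stand on the deck, so the stick goes back to the bench.

Request:
{"op": "send_rows", "data": {"offset": [[3,-2,0],[6,-4,0],[9,-5,0],[12,-7,0],[16,-8,0]], "roll": [-0.11,-0.22,-0.33,-0.45,-0.56]}}

```text
clock: 12.37
position: [0.4438, 0.3445, 0.1637]
ee_rot: [0.345, 0.939, -0.001, -0.001]
ft_force: [-0.5, 0.5, -2.8]
grip_width: 0.271
```

Request:
{"op": "send_rows", "data": {"offset": [[4,1,0],[8,2,0],[12,4,0],[15,5,0],[18,6,0]], "roll": [-0.11,-0.22,-0.33,-0.45,-0.56]}}

```text
clock: 12.78
position: [0.4341, 0.3611, 0.1637]
ee_rot: [0.072, 0.997, -0.001, -0.001]
ft_force: [-0.1, -0.1, -2.6]
grip_width: 0.274
```

Request:
{"op": "send_rows", "data": {"offset": [[0,0,0],[0,0,20],[0,0,45],[0,0,70],[0,0,90]], "roll": [0,0,0,0,0]}}

```text
clock: 13.2
position: [0.4341, 0.3602, 0.0725]
ee_rot: [0.077, 0.997, -0.001, -0.001]
ft_force: [-0.4, -0.3, -2.5]
grip_width: 0.271
```

Request:
{"op": "send_rows", "data": {"offset": [[0,0,0],[0,0,4],[0,0,8],[0,0,8],[0,0,8]], "roll": [0,0,0,0,0]}}

```text
clock: 13.62
position: [0.4351, 0.3616, 0.0681]
ee_rot: [0.075, 0.997, 0.0, 0.0]
ft_force: [-0.6, -0.7, -2.2]
grip_width: 0.275
```

Not yet touching (force still −2.2 N), about 4–5 mm to go.

Request:
{"op": "send_rows", "data": {"offset": [[0,0,1],[0,0,2],[0,0,3],[0,0,4],[0,0,4]], "roll": [0,0,0,0,0]}}

```text
clock: 14.03
position: [0.4347, 0.3611, 0.0631]
ee_rot: [0.075, 0.997, -0.0, -0.0]
ft_force: [0.3, -0.9, -1.5]
grip_width: 0.273
```

Request:
{"op": "send_rows", "data": {"offset": [[0,0,0.5],[0,0,1],[0,0,1.5],[0,0,1.5],[0,0,1.5]], "roll": [0,0,0,0,0]}}

```text
clock: 14.45
position: [0.4348, 0.3614, 0.0624]
ee_rot: [0.075, 0.997, -0.0, 0.0]
ft_force: [-1.8, -2.9, 5.9]
grip_width: 0.276
```

Contact is made (Fz reads +5.9 N). I release and rise.

Request:
{"op": "send_rows", "data": {"offset": [[0,0,0],[0,0,0],[0,0,0],[0,0,0],[0,0,0]], "roll": [0,0,0,0,0], "jaw": 1}}

```text
clock: 14.87
position: [0.4348, 0.3613, 0.0617]
ee_rot: [0.075, 0.997, -0.0, 0.0]
ft_force: [0.3, -1.3, 0.5]
grip_width: 0.962
```

Request:
{"op": "send_rows", "data": {"offset": [[0,0,0],[0,0,0],[0,0,0],[0,0,0],[0,0,0]], "roll": [0,0,0,0,0]}}

```text
clock: 15.28
position: [0.4348, 0.3612, 0.0618]
ee_rot: [0.075, 0.997, -0.0, 0.0]
ft_force: [0.1, -0.5, -0.1]
grip_width: 0.997
```

Request:
{"op": "send_rows", "data": {"offset": [[0,0,-20],[0,0,-50],[0,0,-85],[0,0,-120],[0,0,-150]], "roll": [0,0,0,0,0]}}

```text
clock: 15.7
position: [0.4346, 0.3615, 0.2141]
ee_rot: [0.075, 0.997, 0.0, 0.0]
ft_force: [0.7, 0.1, -0.7]
grip_width: 1.007
```

Request:
{"op": "send_rows", "data": {"offset": [[30,0,-10],[60,0,-20],[60,0,-30],[60,0,-30],[60,0,-30]], "roll": [0,0,0,0,0]}}

```text
clock: 16.12
position: [0.3761, 0.37, 0.242]
ee_rot: [0.075, 0.997, -0.0, 0.001]
ft_force: [0.7, 0.2, -0.1]
grip_width: 0.999
```

```bash
python3 - <<'E'
from h import *
P,zt,o=pose();print(np.round(P,4),o["clock"],o["ft_force"],o["grip_width"])
im,d,p=grab("top");w,dw,pw=grab("wrist");s=grab("scene")[0]
Q=cloud(pw,dw);g=(Q[...,2]>.09)&(Q[...,2]<.125)&(abs(Q[...,0]-.435)<.05)&(abs(Q[...,1]-.362)<.05)&(dw>0)
print("grip top",np.median(Q[g],0) if g.any() else None)
a=cv2.resize(im[150:270,190:370],(450,300),interpolation=cv2.INTER_CUBIC)
c=cv2.resize(w,(350,219));c=np.vstack([c,np.zeros((81,350,3),np.uint8)])
b=cv2.resize(s[190:310,190:400],(800,300),interpolation=cv2.INTER_CUBIC)
cv2.imwrite("pics/p7.png",np.vstack([np.hstack([a,c]),b]))
E
```

```text
[0.3761 0.37   0.242  2.9914] 16.1167 [ 0.68979054  0.22471849 -0.08828867] 0.9992467007791034
grip top [0.42947415 0.36119759 0.1040229 ]
```

View pics/p7.png

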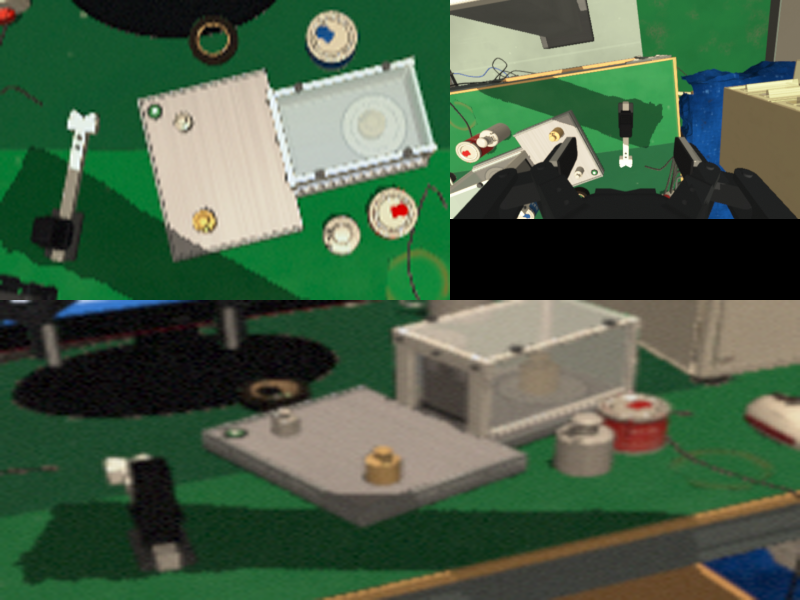

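The stick stands upright on the bench (grip top at z 0.104). The 200 g weight is centred on the pan at (372,124), the flap is shut, both small weights are on the deck, and the robot is clear.

```bash
python3 -c "
from workcell import manip
print(manip.hand_in())"
```

```text
the job is handed in; nothing more can be done
None
```

I pushed the 200 g weight through the flap onto the pan with the stick. I then withdrew the stick, stood it back on the bench close to where it started, and handed in at about 16 s.

- **Weight and flap:** the last pictures show the 200 g weight upright, about 2 mm from the pan's centre. The flap plate hangs shut, judged by eye only; I did not measure its angle.
- **Other things:** the 50 g and 100 g weights stand on the deck, and nothing beside the balance appears to have moved. I compared these by eye in the pictures too. The gripper is open and clear of everything.
- **Stick:** its grip top measured 104 mm above the bench, which is what it should be when standing.
- **Small disagreements:**
  - The grip sat about 5 mm sideways from my first estimate.
  - The held nose reached 3–4 mm further than I predicted. I corrected for that before pushing.

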